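# Restock the soap pusher tray

## Robot

A 6-joint arm with a two-finger parallel gripper is mounted at the origin on a cart in front of the work surface, level with it; the furniture and walls round the work are solid. World frame = base frame: x ahead of the robot, y to its left, z up, the work surface at z = 0. Lengths are in m, angles in degrees, forces in N, time in s.
With the tool pointing down it reaches from about 0.375 to 0.9 m from the base axis. Payload 3.1 kg.
Tool frame: the origin (TCP) lies at the very end of the fingers, on their centre line; the grasp point (between the pads) lies 19 mm behind it (bot.hold_point_z is the z of the grasp point in the tool frame, in m); z points along the fingers, y is the direction in which the jaws open and shut (so a half turn about z gives the same grasp; the last joint's range is limited). The gripper opens to 87 mm and grips with 3 to 60 N. Pads are 19 mm wide; open, the fingers measure 117 mm over their backs; the gripper's body (75 mm by 190 mm) begins 51 mm behind the grasp point.
Start: joints at [-77.836, 30.224, 82.088, -0, 67.689, -10.227], TCP at [0.238, -0.578, 0.223] pointing down, gripper open.
Joint ranges: [-176.69, 176.69], [-43.24, 126.21], [12.49, 139.97], [-82, 262], [0, 151.66], [-163.58, 163.58]. Speed limits (degrees/s): [159.86, 159.86, 180, 180, 180, 180].

## Interface

Orientations are given as a 3x3 rotation matrix whose columns are the frame's x, y, z axes.
In Python, from rig import bot gives the robot as it stands.
- The arm moves only by the tool servo_tool, never from a script. Its argument "increments" is a list of rows, each a list of 3 entries, a list of its own where there are three numbers: the closure, from 0 (fully open) to 1 (shut), then the shift along the tool's x, y, z in mm, then the turn about the tool's z in degrees. In form: [[claw, [x, y, z], turn], ...]. A call has 1 to 5 rows; each row shifts and turns the commanded pose from where the row before left it, along the tool's axes as they then stand; what a row does not reach is not made up. A row lasts 1/8 s, in which the tool goes at most 62.5 mm and 10.7 degrees, less where a joint would pass 70% of its speed; a pose out of reach is approached as far as the arm can. A call with a gripper value outside its range is refused whole. The fingers move at their own pace and stop on an object; the grip force is fixed at half the most. Time passes only in rows, so rows that do not move let the fingers close. It gives the time, the measured TCP pose, the force and the opening at its end, in the units of the state.
- bot.read_state(): the state, without advancing time (a new reading comes with each control period).
- bot.capture(name): name is "scene" or "top" or "wrist"; returns (picture, depth): 384x512x3 uint8, blue, green, red; 384x512 float32, m along the optical axis (not along the pixel's ray), 0 where there is no reading.
- bot.camera_info(name): a dict with "K" (3x3 intrinsics, pixels), "R" (3x3) and "t" (3): a world point X has camera coordinates R X + t; the wrist camera has in their place "mount" (4x4, takes a point from camera to tool coordinates, whose origin is the TCP and whose axes are the flange's). Camera axes: x right, y down, z forward; pixel columns grow to the right and rows downward; lengths in m; the calibration is good to about 2 mm. A picture is of the moment at which its call begins: read the wrist's pose just before it. camera_info takes no time and is no camera call.
- bot.hand_in(): hands the job in, once; it reports no verdict.
Trained networks look in the newest picture that a camera, given by its name, has taken for a name from the list of things; names that differ only in an ending like _2 or _b are one class to them, and where a whole thing is asked for, a point or a joint stands for the part that bears it (a point fixed in the world has none). Each returns a list of dicts, best first, with "p" (0 to 1); they miss things now and then, are a little off and sometimes report something else, mostly with a low value. They report only what shows in the picture. A call takes as long as a camera call.
- bot.find_in(camera, thing): "bbox" ([left, top, right, bottom] in pixels, round what is visible of it).
- bot.trace(camera, thing): "region" (384x512 bool, what is visible of it) and "bbox" ([left, top, right, bottom] in pixels, round what is visible of it).
The state is a dict: "time_s": time; "joint_positions": joint angles; "qvel": joint speeds; "tau": joint torques, N m; "position": TCP position; "tcp_rot": TCP orientation; "force": force on the tool from outside, world axes, zero at the start; "moment": the same for the moment, N m; "opening": opening from 0.0 (shut) to 1.0 (fully open).
Only numpy, scipy, OpenCV 4.12 (cv2) and the standard library are available. Lean on these libraries where they do the work, as an engineer would, in place of code of your own. Each camera call takes 0.05 s, during which the arm holds its last target.

## Task

Put the loose bar of soap into the pusher tray as the third of the row. The ratchet holds the pusher, so flip its pawl lever over to the front to let go of the rack, slide the pusher back as far as it goes, and lay the bar flat in the channel between the row and the pusher. Finish with the pusher back there, its pawl lever flipped back so that the pawl sits on the rack again, and do not disturb the candle tins.

Things in the scene. Friction and masses are not known exactly. Their poses are not given: they have to be found in the camera images.
- tray: Pale wooden tray, board 346 x 118 x 12 mm, fixed. Origin on the table under the channel's centre line; x: along the channel to its front end, y across, z up. Channel floor 12 mm above the table, 56 mm wide (y -28 to +28 mm) between rails 6 mm wide, 6 mm tall, bevelled inside. Front lip face at x = +158 mm. A steel rack (teeth 10 mm apart, tops 20 mm above the table) runs along y = -48 mm outside the rail.
- pusher (a joint): How far the wooden pusher has slid back (toward the tray's -x), m: 0 foremost, 0.166 at its back stop. Its front face is at tray x = 78 mm minus this value. Sliding takes about 3 N. With the pawl on the rack it clicks forward only and is held against going back.
- pusher_top (a point): Middle of the top edge of the pusher's upright front face, 70 mm above the table. The upright is 46 mm wide and 8 mm thick and stands 32 mm higher than the soap, so its upper part can be pushed back from the front. The low rest of the pusher (52 x 52 x 13 mm) lies behind it.
- pawl (a joint): Pawl angle about its pivot (tray's +y axis), rad. 0 to 0.3: nose on the rack, lever leaning back (to tray -x), 30 degrees past upright at 0. 1.15: lever flipped over to the front (+x), nose clear of the rack, on its stop. It stays on either side by its own weight (balance at about 0.65) and takes well under 1 N at the knob.
- pawl_pivot (a point): The pawl's pivot pin, on the pusher 48 mm behind its front face, at y = -48 mm of the tray, 32 mm above the table.
- pawl_knob (a point): Centre of the round knob (16 mm) at the end of the pawl's thumb lever, a 6 mm rod, 53 mm from the pivot, over the line y = -48 mm of the tray. Pawl on the rack: knob 78 mm above the table, 26 mm behind the pivot (nearer the tray's -x). Released: 75 mm above the table, 31 mm ahead of the pivot.
- soap_mid (a point): Centre of the loose bar of soap that is to be loaded: a wrapped bar 52 (its x) x 78 (its y) x 26 mm, cream with a green top, lying flat on the table on the left of the tray, 0.11 kg. In the channel its 78 mm side lies along the channel and its 52 mm side across it.
- row_front_mid (a point): Centre of the front bar of the row in the channel; same bar, its 78 mm side along the channel, against the front lip.
- row_back_mid (a point): Centre of the second bar of the row, behind the first.
- candle_tin_a: Candle tin behind the loose bar, 64 mm diameter, 45 mm tall, standing loose; origin at the centre of its underside. A bystander.
- candle_tin_b: Candle tin to the right of the tray, same size, standing loose. A bystander.

How it is judged (in metres and radians):
On the way, in this order (a step that is already met when the one before it is completed fails the run):
1. the pawl lever is flipped over to the front, nose off the rack (value of joint pawl above 0.95 rad), for 0.1 s.
2. the pusher is slid back to its stop (within 6 mm) (value of joint pusher above 0.16 m), for 0.2 s.
At the end, for the whole second after the job is handed in: The loose bar lies flat on the channel floor (centre within 6 mm of mid-channel, 4 mm in height) between the row and the pusher, at rest, the other two bars flat ahead of it; the pusher is within 16 mm of its back stop; the pawl sits on the rack (below 0.35 rad) (value of joint pusher above 0.15 m and value of joint pawl below 0.35 rad and x of soap_mid in the frame of tray between -0.06 and -0.02 m and y of soap_mid in the frame of tray between -0.006 and 0.006 m and height (world z) of soap_mid between 0.021 and 0.029 m and angle between soap_mid's own z axis and vertical below 0.1 rad and x of row_front_mid in the frame of tray above 0.095 m and x of row_back_mid in the frame of tray above 0.018 m and height (world z) of each of row_front_mid, row_back_mid below 0.029 m and linear speed of soap below 0.02 m/s); the robot touches nothing.
It fails at once if candle tin behind the loose bar shoved more than 30 mm or tipped (distance of candle_tin_a from where it was at the start of the episode above 0.03 m or angle between candle_tin_a's own z axis and vertical above 0.4 rad).
It fails at once if candle tin right of the tray shoved more than 30 mm or tipped (distance of candle_tin_b from where it was at the start of the episode above 0.03 m or angle between candle_tin_b's own z axis and vertical above 0.4 rad).
It also fails if it takes over 53 s, if anything falls off the work surface, if the arm or the gripper's body presses on something with over 40 N, if the wrist force passes 120 N, or if a joint passes its speed limit or range.

## Working session

There is one attempt and no reset: what is moved stays moved. The work goes in short steps, Python scripts to look and compute and a tool call to move; the robot and the scene stay as the last step left them, time stands still between calls to the robot, and variables do not carry over. Pictures are saved under pics/ and viewed, and the job is handed in when it is done.

Besides the shell and the picture viewer there is one more tool, called after "Emit:" as a command line: name --argument value ..., lists and objects as JSON in quotes. servo_tool: Moves the arm, as the interface text tells. Its arguments: {"type":"object","properties":{"increments":{"type":"array","items":{"type":"array"}}},"required":["increments"]}

```bash
ls; mkdir -p pics; cat > h.py <<'E'
import numpy as np, cv2
from rig import bot
def cap(cam,name):
    s=bot.read_state(); im,d=bot.capture(cam); cv2.imwrite('pics/'+name+'.png',im); return s,im,d
def pose(cam,s=None):
    ci=bot.camera_info(cam); K=np.array(ci['K'])
    if 'mount' in ci:
        M=np.array(ci['mount']); T=np.eye(4); T[:3,:3]=s['tcp_rot']; T[:3,3]=s['position']
        return K,T@M
    R=np.array(ci['R']);t=np.array(ci['t']);T=np.eye(4);T[:3,:3]=R.T;T[:3,3]=-R.T@t
    return K,T
def cloud(cam,d,s=None):
    K,T=pose(cam,s); v,u=np.mgrid[:d.shape[0],:d.shape[1]]
    P=np.stack([(u-K[0,2])/K[0,0]*d,(v-K[1,2])/K[1,1]*d,d],-1)
    return P@T[:3,:3].T+T[:3,3]
def st():
    s=bot.read_state(); print({k:np.round(s[k],4).tolist() for k in ('time_s','position','tcp_rot','force','opening','joint_positions')}); return s
E
python3 - <<'E'
from h import *
st()
for c in ('scene','top'):
    s,im,d=cap(c,c+'0')
    W=cloud(c,d,s); np.save('pics/'+c+'0.npy',W)
    for n in ('tray','soap_mid','pawl_knob','pusher_top','candle_tin_a'):
        for r in bot.trace(c,n)[:3]:
            m=r['region']&(d>0); p=W[m]
            print(c,n,round(r['p'],2),r['bbox'],m.sum(),np.round(np.median(p,0),3) if m.sum() else '', np.round(np.percentile(p,[2,98],axis=0),3).tolist() if m.sum() else '')
E
```

```text
pics
{'time_s': 0.0, 'position': [0.2379, -0.5771, 0.2216], 'tcp_rot': [[0.9246, 0.3809, -0.0005], [0.3809, -0.9246, 0.0021], [0.0004, -0.0022, -1.0]], 'force': [-0.1363, -0.4438, -0.1119], 'opening': 0.9972, 'joint_positions': [-77.8378, 30.2787, 82.1575, -0.0006, 67.6895, -10.2263]}
scene tray 0.69 [223.8, 166.9, 300.7, 241.8] 2226 [ 0.541 -0.004  0.013] [[0.487, -0.226, 0.004], [0.625, 0.102, 0.068]]
scene soap_mid 0.64 [209.9, 269.0, 236.1, 299.0] 575 [0.467 0.28  0.025] [[0.438, 0.235, 0.007], [0.499, 0.315, 0.029]]
scene pawl_knob 0.54 [269.8, 203.1, 273.1, 217.3] 48 [ 0.502 -0.002  0.037] [[0.496, -0.016, 0.022], [0.509, 0.009, 0.088]]
scene pawl_knob 0.25 [306.4, 154.6, 325.3, 174.0] 267 [ 0.511 -0.321  0.04 ] [[0.487, -0.359, 0.003], [0.541, -0.305, 0.047]]
scene pusher_top 0.87 [253.7, 188.8, 270.8, 215.8] 378 [ 0.55  -0.025  0.028] [[0.5, -0.055, 0.018], [0.577, 0.008, 0.084]]
scene candle_tin_a 0.77 [156.1, 244.2, 182.3, 265.6] 488 [0.65  0.295 0.042] [[0.629, 0.263, 0.003], [0.686, 0.318, 0.047]]
scene candle_tin_a 0.58 [306.4, 153.3, 327.9, 173.7] 303 [ 0.511 -0.322  0.04 ] [[0.486, -0.362, 0.001], [0.544, -0.305, 0.047]]
top tray 0.74 [208.4, 176.0, 346.5, 239.8] 4827 [ 0.549 -0.039  0.014] [[0.49, -0.238, 0.007], [0.629, 0.094, 0.068]]
top soap_mid 0.74 [129.2, 227.4, 165.4, 258.6] 699 [0.472 0.266 0.026] [[0.44, 0.228, 0.002], [0.505, 0.306, 0.029]]
top pawl_knob 0.63 [129.8, 225.2, 164.3, 258.2] 657 [0.472 0.266 0.026] [[0.442, 0.229, 0.008], [0.503, 0.305, 0.029]]
top pusher_top 0.7 [247.0, 193.2, 274.5, 233.2] 629 [ 0.547 -0.026  0.027] [[0.5, -0.06, 0.014], [0.579, 0.0, 0.088]]
top candle_tin_a 0.78 [129.9, 156.9, 159.0, 184.4] 620 [0.656 0.278 0.044] [[0.629, 0.252, 0.001], [0.688, 0.313, 0.048]]
top candle_tin_a 0.7 [371.6, 208.2, 400.3, 236.3] 648 [ 0.516 -0.334  0.045] [[0.487, -0.368, 0.001], [0.546, -0.309, 0.048]]
```

```bash
python3 - <<'E'
import cv2
a=cv2.imread('pics/scene0.png');b=cv2.imread('pics/top0.png')
cv2.imwrite('pics/s0z.png',cv2.resize(a[130:320,130:350],None,fx=3.6,fy=3,interpolation=2))
cv2.imwrite('pics/t0z.png',cv2.resize(b[140:280,110:420],None,fx=2.5,fy=2.5,interpolation=2))
E
```

```text
(no output)
```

View pics/s0z.png

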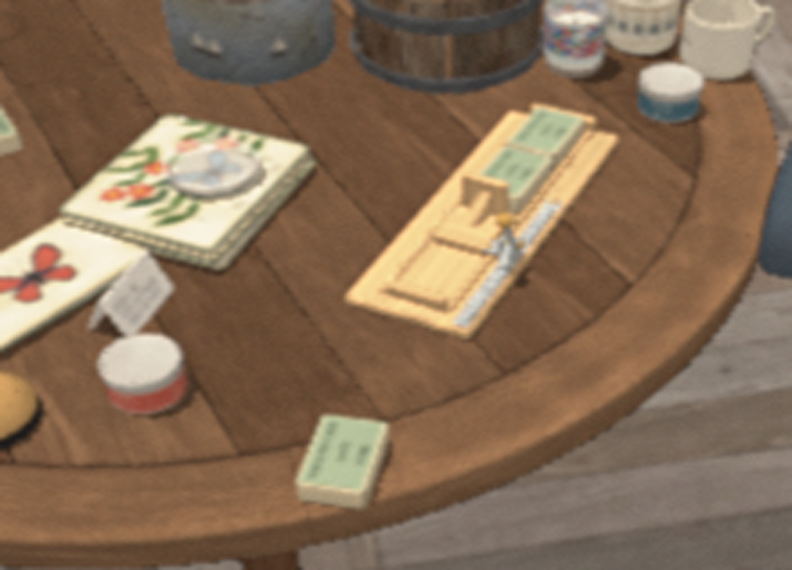

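View pics/t0z.png

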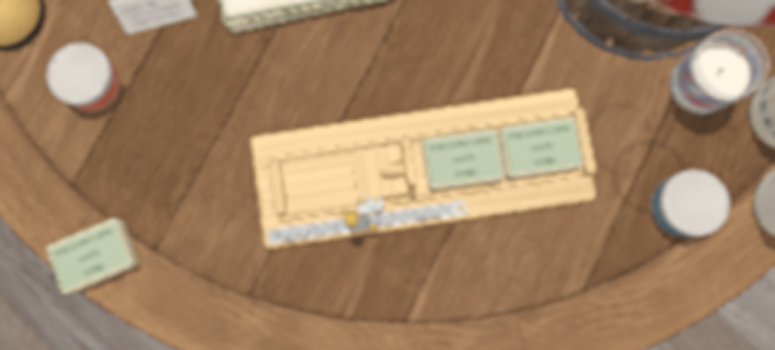

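```bash
python3 - <<'E'
from h import *
print(np.round(bot.camera_info('wrist')['mount'],3),bot.camera_info('wrist')['K'])
W=np.load('pics/top0.npy')
x,y,z=W[...,0],W[...,1],W[...,2]
def fit(m):
    r=cv2.minAreaRect(W[m][:,:2].astype(np.float32)*1000); print(r,m.sum())
m=(z>.008)&(z<.1)&(x>.46)&(x<.66)&(y>-.26)&(y<.12)
n,l,stt,_=cv2.connectedComponentsWithStats(m.astype(np.uint8)); k=1+np.argmax(stt[1:,4]); fit(l==k)
m=(z>.016)&(z<.04)&(x>.42)&(x<.53)&(y>.2)&(y<.34);fit(m)
m=(z>.033)&(z<.043)&(x>.46)&(x<.66)&(y>-.26)&(y<.0);fit(m)
m=(z>.055)&(z<.1)&(x>.46)&(x<.66)&(y>-.26)&(y<.12);print(W[m])
for c,a in (((.656,.28),'a'),((.516,-.337),'b')):
    m=(z>.035)&(z<.06)&(np.hypot(x-c[0],y-c[1])<.05);fit(m)
E
```

```text
[[ 0.    -0.964 -0.264  0.071]
 [ 1.     0.    -0.001 -0.001]
 [ 0.001 -0.264  0.964 -0.163]
 [ 0.     0.     0.     1.   ]] [[330.31039354   0.         254.18938746]
 [  0.         330.31039354 187.83955183]
 [  0.           0.           1.        ]]
((560.454345703125, -72.07858276367188), (118.49186706542969, 346.4424133300781), 7.808229923248291) 5957
((472.5041198730469, 269.8153381347656), (52.182594299316406, 78.32365417480469), 21.971309661865234) 639
((559.9339599609375, -122.42189025878906), (74.11565399169922, 245.8312530517578), 13.946264266967773) 1336
[[ 5.78425074e-01 -5.14290381e-02  7.26163908e-02]
 [ 5.78847957e-01 -5.39479613e-02  6.98755169e-02]
 [ 5.78398607e-01 -5.63303266e-02  7.23259872e-02]
 [ 5.76498879e-01 -5.14599789e-02  6.92473302e-02]
 [ 5.76083501e-01 -5.38548838e-02  7.15364618e-02]
 [ 5.76128617e-01 -5.63175806e-02  7.10362141e-02]
 [ 5.76624281e-01 -5.88705840e-02  6.78046249e-02]
 [ 5.73931186e-01 -5.14006850e-02  6.97274549e-02]
 [ 5.73822303e-01 -5.38415975e-02  7.01691647e-02]
 [ 5.73424891e-01 -5.62275464e-02  7.23915600e-02]
 [ 5.74076123e-01 
[... 4644 characters left out ...]
75014526e-03  6.58583750e-02]
 [ 5.01610596e-01 -1.10603763e-02  6.07770429e-02]
 [ 4.97511336e-01  4.96190645e-03  8.64903028e-02]
 [ 4.97536668e-01  2.61773281e-03  8.57349410e-02]
 [ 4.97357329e-01  1.60770924e-04  8.77915540e-02]
 [ 4.97320736e-01 -2.21369397e-03  8.78876598e-02]
 [ 4.97424614e-01 -4.52352089e-03  8.60516060e-02]
 [ 4.95372807e-01  2.75827245e-03  8.28211593e-02]
 [ 4.95442202e-01  4.28578866e-04  8.14054403e-02]
 [ 4.95147628e-01 -2.09560204e-03  8.51978471e-02]]
((659.8314208984375, 283.8773498535156), (64.09025573730469, 62.97051239013672), 63.06441116333008) 491
((517.4847412109375, -340.08648681640625), (62.66145324707031, 63.67676544189453), 44.542442321777344) 561
```

Emit:
servo_tool --increments '[[1,[33,-31,0],-9.4],[1,[37,-25,0],-9.4],[1,[41,-19,0],-9.4],[1,[43,-12,0],-9.4],[1,[45,-4,0],-9.4]]'

```text
time_s: 1.23
position: [0.331, -0.3716, 0.2228]
tcp_rot: [[0.347, 0.938, 0.0], [0.938, -0.347, -0.001], [-0.0, 0.001, -1.0]]
force: [0.2, -0.2, -0.4]
opening: 0.515
```

Emit:
servo_tool --increments '[[1,[45,3,0],-9.4],[1,[44,10,0],-9.4],[1,[41,17,0],-9.4],[1,[38,24,0],0],[1,[38,24,0],0]]'

```text
time_s: 1.85
position: [0.424, -0.1672, 0.2229]
tcp_rot: [[-0.132, 0.991, 0.001], [0.991, 0.132, -0.001], [-0.001, 0.001, -1.0]]
force: [0.2, -0.7, 0.7]
opening: 0.018
```

Emit:
servo_tool --increments '[[1,[38,24,0],0],[1,[38,24,0],0],[1,[38,24,0],0],[1,[38,24,0],0],[1,[0,0,0],0]]'

```text
time_s: 2.48
position: [0.4993, -0.0027, 0.2227]
tcp_rot: [[-0.137, 0.991, 0.001], [0.991, 0.137, 0.0], [0.0, 0.001, -1.0]]
force: [0.5, -0.6, 0.3]
opening: 0.007
```

```bash
cat >> h.py <<'E'
TA=np.radians(7.81); TY=np.array([np.cos(TA),np.sin(TA),0]); TX=np.array([np.sin(TA),-np.cos(TA),0]); TO=np.array([.5605,-.0721,0])
def tr(p):
    q=np.asarray(p)-TO; return np.stack([q@TX,q@TY,q[...,2]],-1)
def tcp():
    s=bot.read_state(); R=np.array(s['tcp_rot']); p=tr(np.array(s['position']))
    print('t',round(s['time_s'],2),'TCP tray mm',np.round(p*1000,1),'yhead-tray',round(np.degrees(np.arctan2(R[1,1],R[0,1]))-np.degrees(TA),2),'tilt',np.round(R[:,2],3),'F(tray)',np.round([np.dot(s['force'],TX),np.dot(s['force'],TY),s['force'][2]],1),'op',round(s['opening'],3)); return s
E
python3 - <<'E'
from h import *
tcp(); s,im,d=cap('wrist','w1'); W=cloud('wrist',d,s); np.save('pics/w1.npy',tr(W))
E
```

```text
t 2.48 TCP tray mm [-77.1 -51.2 222.7] yhead-tray 0.05 tilt [ 0.001  0.    -1.   ] F(tray) [0.6 0.4 0.3] op 0.007
```

View pics/w1.png

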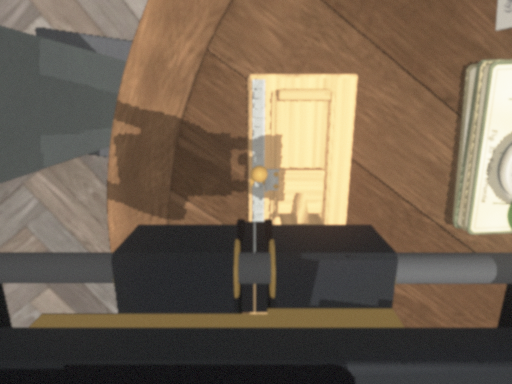

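```bash
python3 - <<'E'
from h import *
W=np.load('pics/w1.npy')
x,y,z=W[...,0],W[...,1],W[...,2]
vv,uu=np.mgrid[:384,:512]
m=(z>.075)&(z<.1)&(abs(uu-260)<14)&(abs(vv-174)<14); print('knob',W[m].mean(0),W[m].min(0),W[m].max(0),m.sum())
# board edges
b=(z>.007)&(z<.03)&(vv<215)&(uu>235)&(uu<365)
print('board',np.percentile(W[b],[1,99],axis=0))
for v in (90,120,150,200):
    r=b[v]; print(v,np.round(W[v][r][[0,-1]],4).tolist())
for u in (275,300,330,345):
    r=b[:,u]; print(u,np.round(W[:,u][r][0],4))
E
```

```text
knob [-0.08215848 -0.04806101  0.0865755 ] [-0.08908117 -0.05557666  0.0799492 ] [-0.07393764 -0.04056189  0.09038115] 225
board [[-0.17419284 -0.05742535  0.01012473]
 [-0.01850707  0.05725664  0.02883873]]
90 [[-0.1577, -0.0582, 0.0104], [-0.1578, 0.0579, 0.0117]]
120 [[-0.1257, -0.0583, 0.0117], [-0.1256, 0.0595, 0.008]]
150 [[-0.0921, -0.0584, 0.0106], [-0.0923, 0.0577, 0.0114]]
200 [[-0.0318, -0.0586, 0.009], [-0.0323, 0.058, 0.0104]]
275 [-0.1752 -0.0302  0.0107]
300 [-0.1755 -0.003   0.0078]
330 [-0.1754  0.0291  0.0095]
345 [-0.1743  0.045   0.011 ]
```

Emit:
servo_tool --increments '[[1,[43,3,0],0],[1,[0,0,50],0],[1,[0,0,50],0],[1,[0,0,50],0],[1,[0,0,5],0]]'

```text
time_s: 3.15
position: [0.4929, 0.0371, 0.065]
tcp_rot: [[-0.13, 0.991, -0.008], [0.991, 0.13, 0.001], [0.002, -0.008, -1.0]]
force: [-0.2, -0.5, 0.8]
opening: 0.002
```

Emit:
servo_tool --increments '[[1,[-10,0,0],0],[1,[-15,0,0],0],[1,[-12,0,0],0],[1,[-12,0,0],0],[1,[-12,0,0],0]]'

```text
time_s: 3.78
position: [0.504, -0.0235, 0.068]
tcp_rot: [[-0.132, 0.991, 0.001], [0.991, 0.132, -0.0], [-0.0, 0.001, -1.0]]
force: [-0.6, 0.4, -0.3]
opening: 0.005
```

Emit:
servo_tool --increments '[[1,[-9,0,0],0],[1,[0,0,0],0],[1,[20,0,-20],0],[1,[0,0,-60],0],[1,[0,0,0],0]]'

```text
time_s: 4.4
position: [0.5052, -0.0116, 0.1511]
tcp_rot: [[-0.133, 0.991, 0.009], [0.991, 0.133, -0.002], [-0.003, 0.008, -1.0]]
force: [-0.0, -0.5, -0.9]
opening: 0.003
```

```bash
python3 - <<'E'
from h import *
tcp(); s,im,d=cap('scene','s2'); W=tr(cloud('scene',d,s))
x,y,z=W[...,0],W[...,1],W[...,2]
m=(z>.06)&(z<.1)&(abs(y+.048)<.015)&(x>-.12)&(x<.02); print('knob',np.median(W[m],0),m.sum())
cv2.imwrite('pics/s2z.png',cv2.resize(im[150:260,200:330],None,fx=5,fy=5,interpolation=2))
E
```

```text
t 4.4 TCP tray mm [-67.5 -46.6 151.1] yhead-tray -0.14 tilt [ 0.009 -0.002 -1.   ] F(tray) [ 0.5 -0.1 -0.9] op 0.003
knob [-0.03354098 -0.0480959   0.07629038] 29
```

View pics/s2z.png

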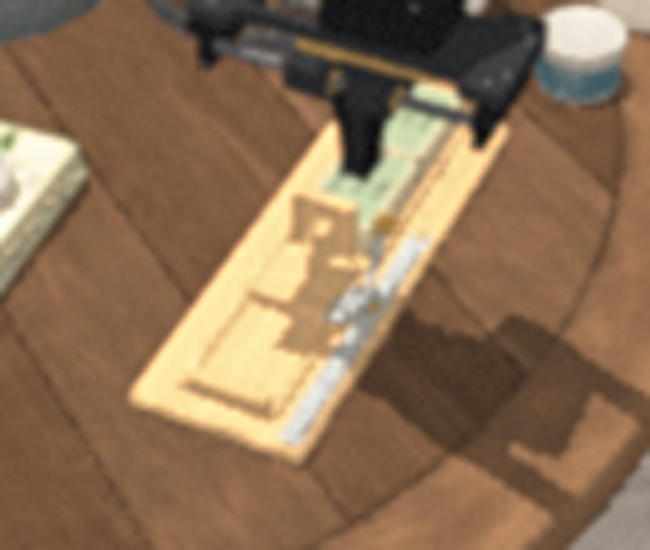

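Emit:
servo_tool --increments '[[1,[-45,23,0],0],[1,[-45,24,0],0],[1,[0,0,45],0],[1,[0,0,45],0],[1,[0,0,11],0]]'

```text
time_s: 5.08
position: [0.5573, -0.0934, 0.0425]
tcp_rot: [[-0.132, 0.991, -0.009], [0.991, 0.132, 0.003], [0.004, -0.008, -1.0]]
force: [0.7, 1.0, 0.9]
opening: 0.004
```

Emit:
servo_tool --increments '[[1,[15,0,0],0],[1,[15,0,0],0],[1,[15,0,0],0],[1,[15,0,0],0],[1,[12,0,0],0]]'

```text
time_s: 5.7
position: [0.5519, -0.0221, 0.0476]
tcp_rot: [[-0.133, 0.991, 0.002], [0.991, 0.133, -0.001], [-0.001, 0.002, -1.0]]
force: [0.6, -3.7, 2.1]
opening: 0.008
```

Emit:
servo_tool --increments '[[1,[12,0,0],0],[1,[8,0,0],0],[1,[4,0,0],0],[1,[2,0,0],0],[1,[0,0,0],0]]'

```text
time_s: 6.32
position: [0.5486, 0.0002, 0.0467]
tcp_rot: [[-0.133, 0.991, 0.001], [0.991, 0.133, -0.003], [-0.004, 0.001, -1.0]]
force: [-0.2, -9.9, 1.7]
opening: 0.006
```

```bash
python3 - <<'E'
from h import *
tcp(); s,im,d=cap('scene','s3'); W=tr(cloud('scene',d,s))
x,y,z=W[...,0],W[...,1],W[...,2]
m=(z>.06)&(z<.1)&(abs(y+.048)<.015)&(x>-.15)&(x<.02); print('knob',np.median(W[m],0),m.sum())
cv2.imwrite('pics/s3z.png',cv2.resize(im[150:260,200:330],None,fx=5,fy=5,interpolation=2))
E
```

```text
t 6.33 TCP tray mm [-73.3  -2.   46.7] yhead-tray -0.14 tilt [ 0.001 -0.003 -1.   ] F(tray) [ 9.8 -1.5  1.7] op 0.006
knob [-0.10752832 -0.0482678   0.07572383] 31
```

View pics/s3z.png

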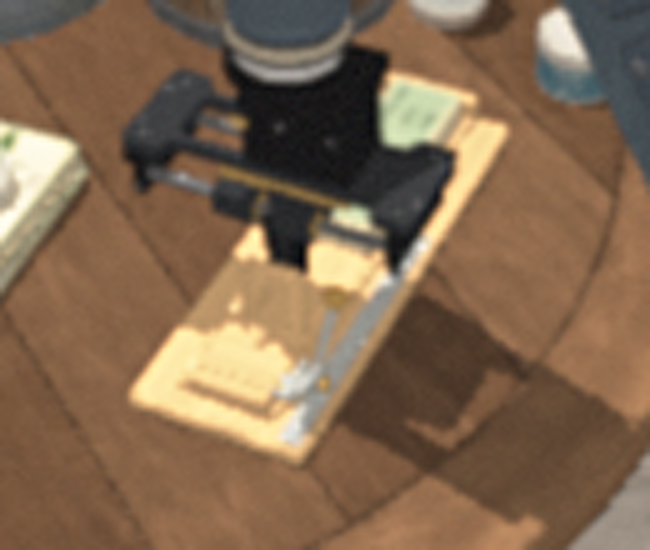

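Emit:
servo_tool --increments '[[1,[3,0,0],0],[1,[0,0,0],0],[1,[0,0,0],0]]'

```text
time_s: 6.75
position: [0.5487, 0.0004, 0.0468]
tcp_rot: [[-0.135, 0.991, 0.002], [0.991, 0.135, -0.007], [-0.007, 0.001, -1.0]]
force: [-1.5, -20.1, 2.5]
opening: 0.005
```

```bash
python3 - <<'E'
from h import *
tcp(); s,im,d=cap('scene','s4'); W=tr(cloud('scene',d,s))
x,y,z=W[...,0],W[...,1],W[...,2]
m=(z>.06)&(z<.1)&(abs(y+.048)<.015)&(x>-.15)&(x<.02); print('knob',np.median(W[m],0),m.sum())
E
```

```text
t 6.75 TCP tray mm [-73.4  -1.9  46.8] yhead-tray -0.05 tilt [ 0.002 -0.007 -1.   ] F(tray) [19.7 -4.3  2.5] op 0.005
knob [-0.10701765 -0.0482782   0.07677358] 30
```

Emit:
servo_tool --increments '[[1,[-12,0,0],0],[1,[0,0,-50],0],[0.6,[0,0,-60],0],[0,[40,-5,0],0],[0,[50,-8,0],0]]'

```text
time_s: 7.42
position: [0.5243, 0.0819, 0.1571]
tcp_rot: [[-0.129, 0.992, 0.001], [0.992, 0.129, 0.001], [0.001, 0.001, -1.0]]
force: [0.3, -0.4, -0.5]
opening: 0.26
```

Emit:
servo_tool --increments '[[0,[50,-8,0],0],[0,[40,-8,0],0],[0,[0,0,0],-7],[0,[0,0,0],-7.2],[0,[0,0,0],0]]'

```text
time_s: 8.05
position: [0.4954, 0.1688, 0.156]
tcp_rot: [[-0.37, 0.929, -0.002], [0.929, 0.37, 0.001], [0.002, -0.002, -1.0]]
force: [0.3, 0.8, -0.7]
opening: 0.832
```

```bash
python3 - <<'E'
from h import *
tcp(); s,im,d=cap('wrist','w5'); W=cloud('wrist',d,s)
x,y,z=W[...,0],W[...,1],W[...,2]
m=(z>.016)&(z<.035)&(np.hypot(x-.4725,y-.27)<.06); print(cv2.minAreaRect(W[m][:,:2].astype(np.float32)*1000),m.sum(), s['position'])
s2,im2,d=cap('top','t5'); W=cloud('top',d,s)
x,y,z=W[...,0],W[...,1],W[...,2]
m=(z>.016)&(z<.035)&(np.hypot(x-.4725,y-.27)<.06); print(cv2.minAreaRect(W[m][:,:2].astype(np.float32)*1000),m.sum())
T=tr(W); x,y,z=T[...,0],T[...,1],T[...,2]
for lo,hi in ((.033,.043),(.06,.09)):
    m=(z>lo)&(z<hi)&(abs(y)<.06)&(abs(x)<.17); print(lo,np.percentile(T[m],[0,5,50,95,100],axis=0).round(4).tolist(),m.sum())
E
```

```text
t 8.05 TCP tray mm [-247.5  -31.8  156. ] yhead-tray 13.9 tilt [-0.002  0.001 -1.   ] F(tray) [-0.8  0.4 -0.7] op 0.832
((472.2308349609375, 272.04217529296875), (52.09568786621094, 77.88367462158203), 22.575000762939453) 6123 [0.49538356 0.16880207 0.15600402]
((0.0, 0.0), (0.0, 0.0), 0.0) 0
0.033 [[-0.1476, -0.0563, 0.033], [0.0028, -0.0258, 0.0354], [0.0769, -0.0017, 0.0384], [0.155, 0.0223, 0.041], [0.17, 0.031, 0.0429]] 1325
0.06 [[-0.1131, -0.0543, 0.0608], [-0.1067, -0.052, 0.0631], [-0.0897, -0.0133, 0.0706], [-0.0835, 0.0187, 0.0837], [-0.0832, 0.0219, 0.0857]] 106
```

View pics/w5.png

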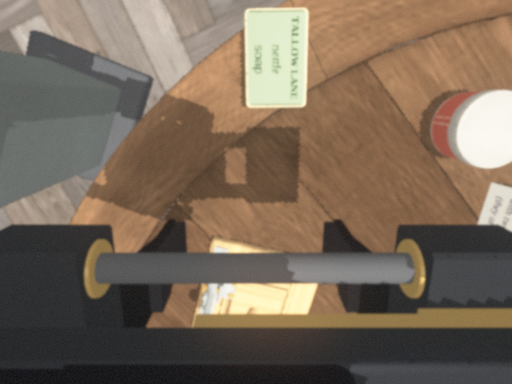

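View pics/t5.png

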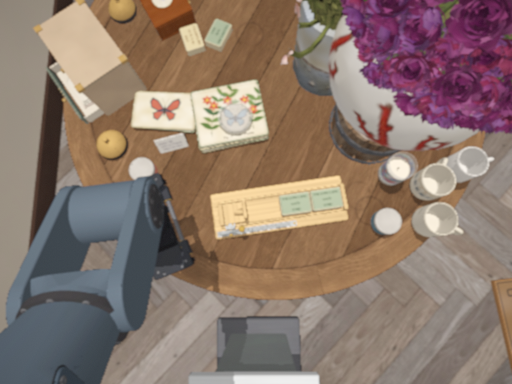

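Emit:
servo_tool --increments '[[0,[52,8,0],-0.7],[0,[52,8.5,0],0],[0,[0,0,50],0],[0,[0,0,50],0],[0,[0,0,30],0]]'

```text
time_s: 8.78
position: [0.4712, 0.2705, 0.0243]
tcp_rot: [[-0.381, 0.925, -0.003], [0.925, 0.381, -0.001], [0.001, -0.003, -1.0]]
force: [0.1, -0.5, -0.1]
opening: 1.003
```

Emit:
servo_tool --increments '[[0,[0,0,0],0]]'

```text
time_s: 8.9
position: [0.4707, 0.27, 0.0243]
tcp_rot: [[-0.381, 0.925, -0.006], [0.925, 0.381, -0.002], [0.001, -0.006, -1.0]]
force: [-0.5, 1.1, 1.1]
opening: 1.001
```

```bash
python3 - <<'E'
from h import *
tcp(); s,im,d=cap('wrist','w6'); W=cloud('wrist',d,s)
R=np.array(s['tcp_rot']);
print('err soap in tool mm',np.round(R.T@(np.array([.4723,.271,.01])-s['position'])*1000,1))
E
```

```text
t 8.9 TCP tray mm [-351.2  -42.5   24.3] yhead-tray 14.58 tilt [-0.006 -0.002 -1.   ] F(tray) [-1.2 -0.4  1.1] op 1.001
err soap in tool mm [ 0.3  2.  14.3]
```

View pics/w6.png

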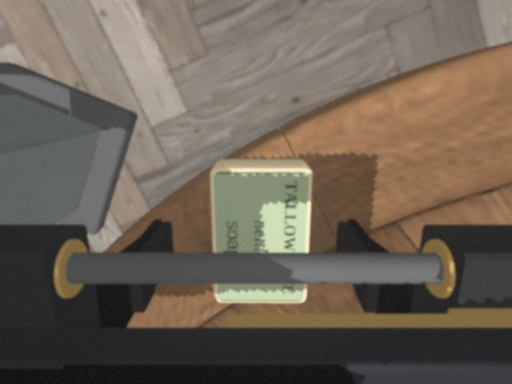

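Emit:
servo_tool --increments '[[0,[0,2,7],0],[0,[0,0,6],0],[1,[0,0,0],0],[1,[0,0,0],0],[1,[0,0,0],0]]'

```text
time_s: 9.57
position: [0.4746, 0.2716, 0.0139]
tcp_rot: [[-0.383, 0.924, 0.001], [0.924, 0.383, 0.0], [-0.0, 0.001, -1.0]]
force: [0.3, 0.1, 0.5]
opening: 0.745
```

Emit:
servo_tool --increments '[[1,[0,0,0],0],[1,[0,0,0],0],[1,[0,0,-30],0],[1,[0,0,-50],0],[1,[0,0,0],0]]'

```text
time_s: 10.2
position: [0.477, 0.2725, 0.0967]
tcp_rot: [[-0.383, 0.924, 0.008], [0.924, 0.383, 0.002], [-0.001, 0.008, -1.0]]
force: [-0.2, -0.4, -1.7]
opening: 0.596
```

```bash
python3 - <<'E'
from h import *
tcp(); s,im,d=cap('wrist','w7'); W=cloud('wrist',d,s)
R=np.array(s['tcp_rot']); P=(W-s['position'])@R
v,u=np.mgrid[:384,:512]
hsv=cv2.cvtColor(im,cv2.COLOR_BGR2HSV)
m=(abs(P[...,0])<.05)&(abs(P[...,1])<.03)&(P[...,2]>-.03)&(P[...,2]<.01)&(v<320)
print(m.sum(),np.percentile(P[m],[2,50,98],axis=0).round(4).tolist())
# plane fit
g=m&(hsv[...,1]>25); A=np.c_[P[g][:,:2],np.ones(g.sum())]; c=np.linalg.lstsq(A,P[g][:,2],rcond=None)[0]; print('tilt',c)
E
```

```text
t 10.2 TCP tray mm [-352.8  -35.9   96.7] yhead-tray 14.69 tilt [ 0.008  0.002 -1.   ] F(tray) [ 0.3 -0.3 -1.7] op 0.596
12918 [[-0.034, -0.027, -0.0214], [0.0141, -0.001, -0.0126], [0.0401, 0.0256, 0.0019]]
tilt [ 0.03861278 -0.00273594 -0.012305  ]
```

View pics/w7.png

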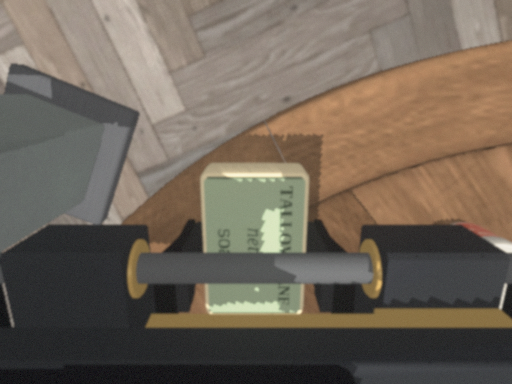

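Emit:
servo_tool --increments '[[1,[0,0,-50],7.3],[1,[0,0,0],7.4],[1,[-40,18,0],0],[1,[-45,18,0],0],[1,[-45,0,0],0]]'

```text
time_s: 10.88
position: [0.5285, 0.1464, 0.1419]
tcp_rot: [[-0.136, 0.991, -0.001], [0.991, 0.136, -0.0], [-0.0, -0.001, -1.0]]
force: [0.0, -0.9, -2.5]
opening: 0.592
```

Emit:
servo_tool --increments '[[1,[-45,0,0],0],[1,[-45,0,0],0],[1,[-45,0,0],0],[1,[-45,0,0],0],[1,[0,0,0],0]]'

```text
time_s: 11.5
position: [0.552, -0.0337, 0.1419]
tcp_rot: [[-0.131, 0.991, -0.002], [0.991, 0.131, -0.0], [0.0, -0.002, -1.0]]
force: [0.6, 0.7, -1.2]
opening: 0.592
```

Emit:
servo_tool --increments '[[1,[0,0,0],0]]'

```text
time_s: 11.62
position: [0.5507, -0.0301, 0.1421]
tcp_rot: [[-0.135, 0.991, -0.004], [0.991, 0.135, 0.001], [0.002, -0.003, -1.0]]
force: [-0.2, 0.8, -1.4]
opening: 0.588
```

```bash
python3 - <<'E'
from h import *
s=tcp(); s,im,d=cap('wrist','w8'); W=tr(cloud('wrist',d,s))
x,y,z=W[...,0],W[...,1],W[...,2]
v,u=np.mgrid[:384,:512]
m=(abs(z-s['position'][2]-.012)<.008)&(abs(y)<.04)&(x<.02)&(x>-.1)&(v<320)
print(cv2.minAreaRect(W[m][:,:2].astype(np.float32)*1000),m.sum(),np.percentile(W[m],[1,50,99],axis=0).round(4).tolist())
for r in (150,170,180):
    k=m[r]
    if k.any(): print(r,W[r][k][[0,-1]].round(4).tolist())
E
```

```text
t 11.62 TCP tray mm [-42.9  -4.  142.1] yhead-tray -0.06 tilt [-0.004  0.001 -1.   ] F(tray) [-0.8 -0.1 -1.4] op 0.588
((-44.59988784790039, -5.269451141357422), (69.39970397949219, 76.8609390258789), 89.97198486328125) 12359 [[-0.0826, -0.0358, 0.1478], [-0.0555, -0.0056, 0.1547], [-0.0075, 0.0251, 0.1595]]
170 [[-0.0816, -0.03, 0.1471], [-0.0821, 0.0184, 0.1495]]
180 [[-0.078, -0.0307, 0.1528], [-0.0777, 0.0207, 0.1516]]
```

View pics/w8.png

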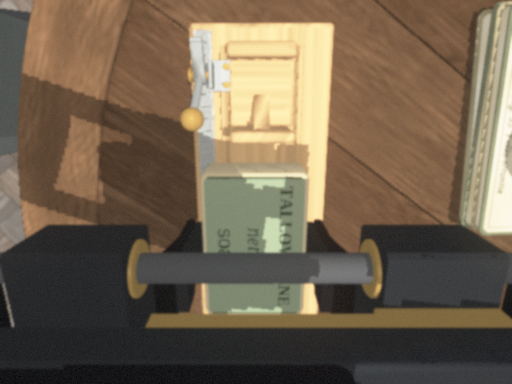

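Emit:
servo_tool --increments '[[1,[0,4.5,0],0],[1,[0,0,45],0],[1,[0,0,40],0],[1,[0,0,10],0],[1,[0,0,0],0]]'

```text
time_s: 12.3
position: [0.5567, -0.0294, 0.0484]
tcp_rot: [[-0.137, 0.991, -0.001], [0.991, 0.137, 0.0], [0.0, -0.001, -1.0]]
force: [-0.3, -1.4, -1.0]
opening: 0.595
```

```bash
python3 - <<'E'
from h import *
s=tcp(); s,im,d=cap('wrist','w9'); W=tr(cloud('wrist',d,s))
x,y,z=W[...,0],W[...,1],W[...,2]
for r in (150,165,170,175,180,190,200):
    k=(abs(z-s['position'][2]-.012)<.008)[r]&(abs(y[r])<.04)&(x[r]>-.1)
    if k.any(): print(r,W[r][k][[0,-1]].round(4).tolist())
E
```

```text
t 12.3 TCP tray mm [-42.8   2.1  48.4] yhead-tray 0.04 tilt [-0.001  0.    -1.   ] F(tray) [ 1.4 -0.5 -1. ] op 0.595
150 [[-0.0922, -0.0223, 0.0594], [-0.0923, 0.0219, 0.06]]
170 [[-0.0814, -0.0241, 0.0529], [-0.0819, 0.0244, 0.0551]]
175 [[-0.0803, -0.0247, 0.059], [-0.0804, 0.0258, 0.0592]]
180 [[-0.0777, -0.0254, 0.0586], [-0.0776, 0.0266, 0.0577]]
190 [[-0.0731, -0.0249, 0.0596], [-0.0732, 0.026, 0.0597]]
200 [[-0.0678, -0.0253, 0.0588], [-0.0676, 0.0266, 0.058]]
```

View pics/w9.png

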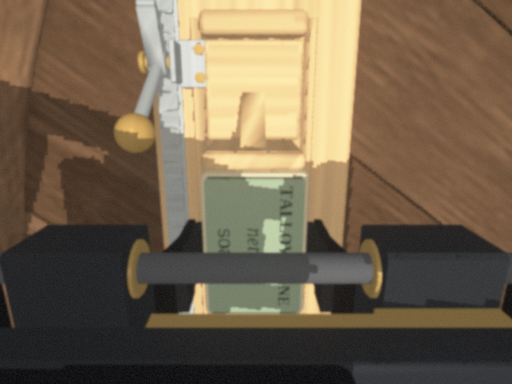

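Emit:
servo_tool --increments '[[1,[0,-0.5,10],0],[1,[0,0,6],0],[1,[0,0,4],0],[1,[0,0,2],0],[1,[0,0,0],0]]'

```text
time_s: 12.98
position: [0.556, -0.0302, 0.0264]
tcp_rot: [[-0.135, 0.991, -0.0], [0.991, 0.135, 0.0], [0.0, -0.0, -1.0]]
force: [-0.3, 0.6, -0.8]
opening: 0.596
```

```bash
python3 - <<'E'
from h import *
s=tcp(); s,im,d=cap('wrist','w10'); W=tr(cloud('wrist',d,s))
x,y,z=W[...,0],W[...,1],W[...,2]
for r in (150,165,170,175,180,190,200,300,310):
    k=(abs(z-.038)<.008)[r]&(abs(y[r])<.04)&(x[r]>-.1)
    if k.any(): print(r,W[r][k][[0,-1]].round(4).tolist())
E
```

```text
t 12.97 TCP tray mm [-42.1   1.3  26.4] yhead-tray -0.03 tilt [-0.  0. -1.] F(tray) [-0.6 -0.2 -0.8] op 0.596
150 [[-0.0923, -0.0223, 0.0421], [-0.0924, 0.0219, 0.0427]]
180 [[-0.0771, -0.0261, 0.0363], [-0.0768, 0.026, 0.0353]]
190 [[-0.0726, -0.0256, 0.0382], [-0.0724, 0.0253, 0.0375]]
200 [[-0.0671, -0.0261, 0.0364], [-0.0669, 0.0258, 0.0359]]
300 [[-0.0125, -0.0256, 0.0374], [-0.0119, 0.0254, 0.0366]]
310 [[-0.0067, -0.0253, 0.0378], [-0.0069, 0.0243, 0.0382]]
```

Emit:
servo_tool --increments '[[1,[0,0,0.8],0],[0.3,[0,0,0],0],[0.3,[0,0,0],0],[0.3,[0,0,0],0],[0.3,[0,0,-15],0]]'

```text
time_s: 13.65
position: [0.5552, -0.03, 0.0404]
tcp_rot: [[-0.136, 0.991, -0.002], [0.991, 0.136, 0.001], [0.001, -0.002, -1.0]]
force: [0.4, 0.4, 0.2]
opening: 0.699
```

Emit:
servo_tool --increments '[[0.3,[0,0,-40],0],[0.6,[0,0,-50],0],[1,[0,0,-20],0],[1,[0,0,0],0],[1,[0,0,0],0]]'

```text
time_s: 14.28
position: [0.5553, -0.03, 0.1503]
tcp_rot: [[-0.136, 0.991, -0.001], [0.991, 0.136, 0.0], [0.0, -0.001, -1.0]]
force: [-0.3, -0.7, -0.3]
opening: 0.334
```

```bash
python3 - <<'E'
from h import *
s=tcp(); s,im,d=cap('wrist','w11'); W=tr(cloud('wrist',d,s)); 
s,im2,d=cap('scene','s11'); cv2.imwrite('pics/s11z.png',cv2.resize(im2[150:260,200:330],None,fx=5,fy=5,interpolation=2))
x,y,z=W[...,0],W[...,1],W[...,2]
m=(z>.03)&(z<.045)&(abs(y)<.04)&(x<.0)&(x>-.084)
print(m.sum(),np.percentile(W[m],[1,50,99],axis=0).round(4).tolist())
m=(z>.062)&(z<.095)&(abs(y+.048)<.02)&(x<-.06)&(x>-.2)
print('knob',m.sum(),np.percentile(W[m],[1,50,99],axis=0).round(4).tolist())
E
```

```text
t 14.28 TCP tray mm [-42.4   0.6 150.3] yhead-tray -0.02 tilt [-0.001  0.    -1.   ] F(tray) [ 0.7 -0.4 -0.3] op 0.334
5074 [[-0.0803, -0.0251, 0.0359], [-0.0453, -0.0004, 0.0383], [-0.0057, 0.0253, 0.0399]]
knob 479 [[-0.1142, -0.0546, 0.0627], [-0.1036, -0.047, 0.0805], [-0.095, -0.0404, 0.084]]
```

View pics/w11.png

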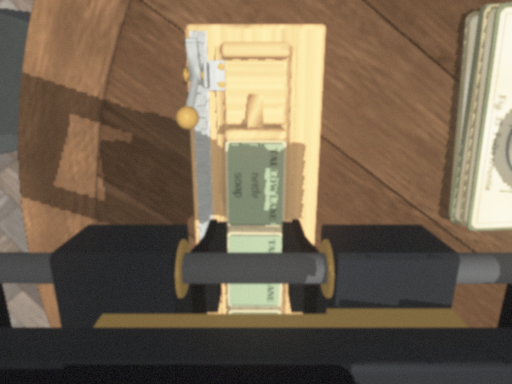

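View pics/s11z.png

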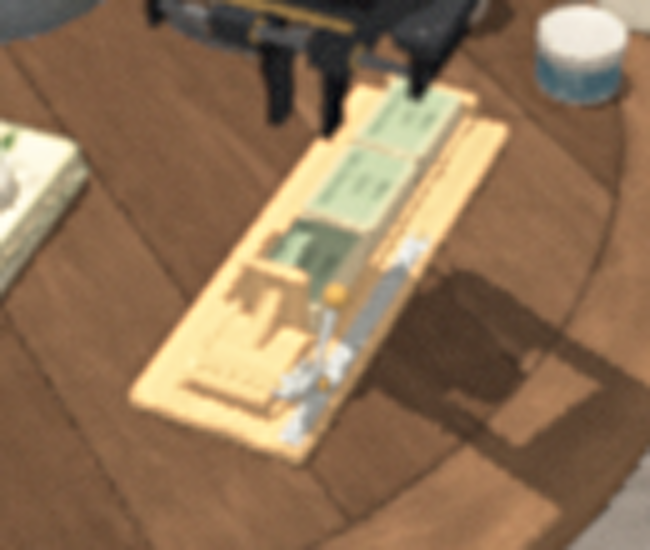

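Emit:
servo_tool --increments '[[1,[13,-24,0],0],[1,[14,-25,0],0],[1,[0,0,45],0],[1,[0,0,33],0],[1,[0,0,5],0]]'

```text
time_s: 15.0
position: [0.5016, -0.0095, 0.0651]
tcp_rot: [[-0.135, 0.991, -0.007], [0.991, 0.135, 0.002], [0.003, -0.006, -1.0]]
force: [-0.9, -0.5, 0.0]
opening: 0.009
```

Emit:
servo_tool --increments '[[1,[0,0,0],0],[1,[12,0,0],0],[1,[12,0,0],0],[1,[12,0,0],0],[1,[12,0,0],0]]'

```text
time_s: 15.62
position: [0.4972, 0.0387, 0.0681]
tcp_rot: [[-0.136, 0.991, 0.0], [0.991, 0.136, 0.0], [-0.0, 0.0, -1.0]]
force: [0.7, -0.1, 0.0]
opening: 0.004
```

Emit:
servo_tool --increments '[[1,[10,0,0],0],[1,[0,0,0],0],[1,[-20,0,-10],0],[1,[0,0,-50],0],[1,[0,0,-40],0]]'

```text
time_s: 16.25
position: [0.499, 0.027, 0.1689]
tcp_rot: [[-0.135, 0.991, 0.0], [0.991, 0.135, -0.0], [-0.0, 0.0, -1.0]]
force: [0.1, -0.3, 0.2]
opening: 0.004
```

```bash
cat > chk.py <<'E'
from h import *
import sys
n=sys.argv[1]
s=tcp(); s,im,d=cap('wrist','w'+n); W=tr(cloud('wrist',d,s)); 
_,im2,d2=cap('scene','s'+n); cv2.imwrite('pics/s%sz.png'%n,cv2.resize(im2[150:260,200:330],None,fx=5,fy=5,interpolation=2))
for W,dd in ((W,d),(tr(cloud('scene',d2)),d2)):
    x,y,z=W[...,0],W[...,1],W[...,2]
    for nm,m in (('soap',(z>.03)&(z<.045)&(abs(y)<.04)&(x<.0)&(x>-.084)),('knob',(z>.065)&(z<.095)&(abs(y+.048)<.012)&(x<-.08)&(x>-.2)),('upright',(z>.06)&(z<.08)&(abs(y)<.024)&(x<-.06)&(x>-.13))):
        if m.any(): print(nm,m.sum(),np.percentile(W[m],[1,50,99],axis=0).round(4).tolist())
E
python3 chk.py 12
```

```text
t 16.25 TCP tray mm [-106.5  -47.5  168.9] yhead-tray -0.08 tilt [ 0. -0. -1.] F(tray) [0.3 0.  0.2] op 0.004
soap 613 [[-0.0813, -0.0256, 0.0332], [-0.0695, -0.0033, 0.0382], [-0.0641, 0.0253, 0.04]]
knob 353 [[-0.1575, -0.0551, 0.0831], [-0.1507, -0.0477, 0.0884], [-0.143, -0.0402, 0.0915]]
upright 687 [[-0.0939, -0.0225, 0.0605], [-0.0911, -0.0007, 0.0694], [-0.0848, 0.0218, 0.0717]]
soap 214 [[-0.0808, -0.0261, 0.031], [-0.0336, -0.0052, 0.0373], [-0.0008, 0.025, 0.0416]]
knob 26 [[-0.1583, -0.0552, 0.0665], [-0.1535, -0.0488, 0.0867], [-0.1445, -0.0422, 0.093]]
upright 56 [[-0.0967, -0.022, 0.0602], [-0.0917, 0.0004, 0.0665], [-0.0855, 0.0215, 0.0723]]
```

View pics/s12z.png

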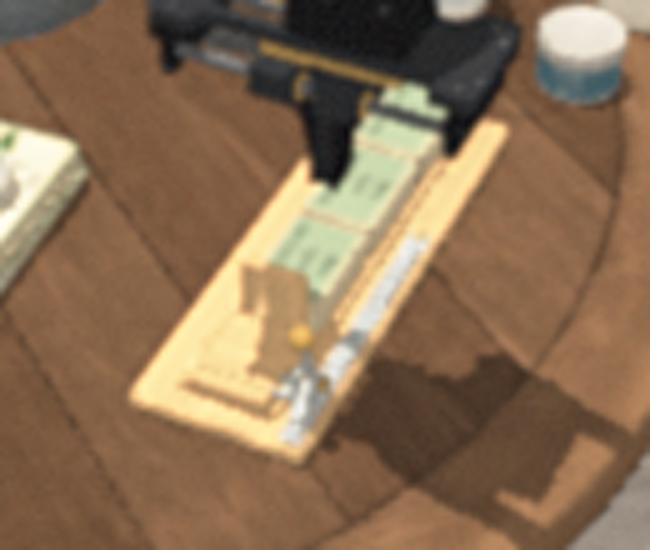

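View pics/w12.png

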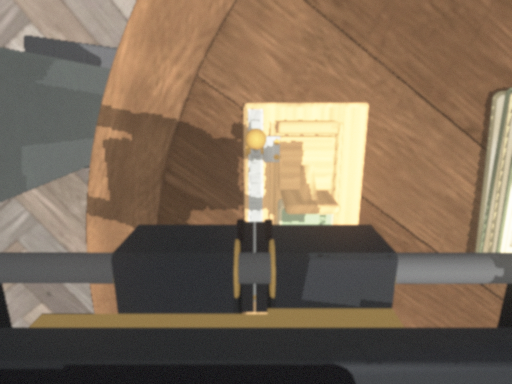

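Emit:
servo_tool --increments '[[1,[0,0,-40],0],[1,[-40,0,-20],0],[1,[40,0,0],0],[1,[0,0,0],0]]'

```text
time_s: 16.85
position: [0.4975, 0.0283, 0.2269]
tcp_rot: [[-0.136, 0.991, -0.002], [0.991, 0.136, 0.001], [0.001, -0.002, -1.0]]
force: [-0.5, -0.7, -0.2]
opening: 0.005
```

```bash
python3 chk.py 13; python3 - <<'E'
from h import *
s,im,d=cap('top','t13'); W=cloud('top',d); x,y,z=W[...,0],W[...,1],W[...,2]
for c in ((.66,.284),(.517,-.34)):
    m=(z>.035)&(z<.06)&(np.hypot(x-c[0],y-c[1])<.05);print(cv2.minAreaRect(W[m][:,:2].astype(np.float32)*1000),m.sum())
s,im,d=cap('scene','s14'); W=cloud('scene',d); x,y,z=W[...,0],W[...,1],W[...,2]
for c in ((.66,.284),(.517,-.34)):
    m=(z>.035)&(z<.06)&(np.hypot(x-c[0],y-c[1])<.05);print(cv2.minAreaRect(W[m][:,:2].astype(np.float32)*1000),m.sum())
T=tr(W); x,y,z=T[...,0],T[...,1],T[...,2]; m=(z>.033)&(z<.045)&(abs(y)<.03)&(x>-.084)&(x<.165); print(np.percentile(T[m],[1,50,99],axis=0))
E
```

```text
t 16.85 TCP tray mm [-108.   -48.8  226.9] yhead-tray 0.01 tilt [-0.002  0.001 -1.   ] F(tray) [ 0.7 -0.5 -0.2] op 0.005
soap 1320 [[-0.0799, -0.0256, 0.0336], [-0.0602, -0.001, 0.0382], [-0.0434, 0.025, 0.04]]
knob 239 [[-0.1576, -0.0554, 0.0829], [-0.1507, -0.0481, 0.0883], [-0.1427, -0.0408, 0.0914]]
upright 450 [[-0.094, -0.0224, 0.0607], [-0.0911, -0.0004, 0.0694], [-0.0856, 0.0217, 0.0718]]
soap 210 [[-0.0804, -0.0259, 0.0315], [-0.0331, -0.0045, 0.0372], [-0.0001, 0.0256, 0.0423]]
knob 25 [[-0.1589, -0.054, 0.0674], [-0.1523, -0.049, 0.0853], [-0.1438, -0.0419, 0.091]]
upright 56 [[-0.0961, -0.0227, 0.0603], [-0.0927, -0.0015, 0.0675], [-0.0855, 0.0218, 0.0729]]
((659.9598999023438, 283.3622131347656), (63.76728057861328, 64.09175109863281), 13.776839256286621) 485
((517.2576293945312, -340.03912353515625), (62.094207763671875, 64.1192855834961), 0.5784776210784912) 565
((659.1806030273438, 287.3268737792969), (63.265987396240234, 63.10056686401367), 58.96757507324219) 357
((518.1862182617188, -337.23284912109375), (62.386295318603516, 65.60301208496094), 32.258365631103516) 176
[[-0.07287172 -0.02608943  0.03328622]
 [ 0.03810242 -0.0022411   0.03720824]
 [ 0.1557497   0.02502415  0.04126729]]
```

View pics/w13.png

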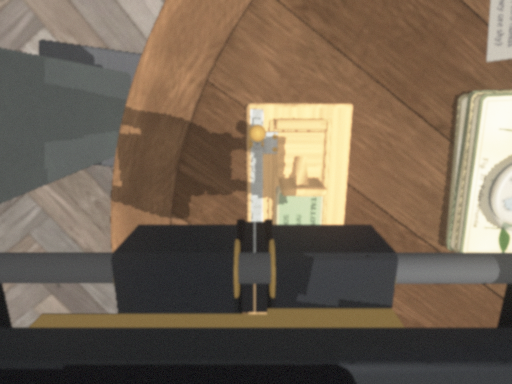

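```bash
python3 -c "
from rig import bot
print(bot.hand_in())"
```

```text
the job is handed in; nothing more can be done
None
```

The loose bar is in the channel as the third of the row, and I handed the job in at about 17 s of the 53 s allowed. The hand-in reports no verdict.

I flipped the pawl lever to the front and pushed the pusher back. At the end of that push the force doubled from 10 to 20 N with no further motion, so it was against its stop. I then laid the bar in the channel and flipped the lever back.

What the last pictures showed:

- **Bar:** flat and centred, at tray x about -0.043 m (measured just after I let go of it) and y about 0. Its top is about 38 mm above the table.
- **Pusher:** its front face is at about x = -0.087 m, which is a value of about 0.165 m.
- **Row:** the other two bars are flat ahead of the new bar.
- **Candle tins:** the top camera puts both where they started, to within about 1 mm. The scene camera, used only at the end, reads them 3 to 4 mm from there.
- **Pawl:** the lever leans back about 15° past upright, or roughly 0.25 rad. The nose seems to rest on a tooth tip rather than fully down in a gap. That is under the 0.35 rad limit and did not change between two looks 0.6 s apart, but it is the check with the least margin.
- **Gripper:** clear of everything, about 0.23 m above the table.

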